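Shake the lost nuts out of a baffled breather cover

TASK

Two nuts have dropped into the blue gearbox breather cover and lodged on the baffles inside it. Hold the cover mouth down over the steel parts tray and shake and rock it end to end, without knocking it on the tray, until it gets no lighter and both nuts lie in the tray. Then set the empty cover down gently, mouth down, in the middle of the black rubber mat and lengthways along it, leaving the tools on the bench where they lie.

Things in the scene. Friction and masses are not known exactly. Their poses are not given: they have to be found in the camera images.
- cover: Blue cover, loose, 0.36-0.56 kg, mouth down: shell 144 (x) x 60 (y) x 90, walls 4; flange 164x90x10 at the mouth; hex plug (+x end), brass vent (-x) to 104. Hold by the long sides (no ribs for |x|<35). Inside, baffles from the end walls: upper x 6..68, z 46; lower x -68..-20, z 17; both fall 6 deg to their wall, friction 0.36-0.6: nuts slide when tipped 25-38 deg. Origin: mouth centre; z up.
- nut_1: Steel M24 nut, 36 across flats, 41 over corners, 19 high, 99 to 123 g (0.97 to 1.21 N), hidden at first on the upper baffle, against the +x end wall of the cover. It slides off towards -x and may land on the lower baffle, which it leaves towards +x (tip the -x end down, then the +x end). Origin: centre of its underside, z its axis.
- nut_2: The same kind of nut, hidden at first on the lower baffle, against the -x end wall of the cover; it comes out at mid-length when it slides towards +x.
- tray: Bright metal parts tray, 200 (x) x 160 (y) x 42 tall, walls and floor 3, fixed; two bolts of the job lie in it already. Origin: centre of its underside; z up.
- mat: Black ribbed rubber mat, 200 (x) x 125 (y) x 8 thick, fixed on the bench. Origin: centre of its underside; z up.
- ratchet: Ratchet handle, 34x239x29, loose on the bench beyond the tray. Leave it. Origin: centre of its underside; y along it.

How it is judged:
By the outcome, as a careful person would: the job done as asked, in the order asked, and still so for the second after the job is handed in, with the robot touching nothing.
It also fails if it takes over 67 s, if anything falls off the work surface, if the arm or the gripper's body presses on something with over 40 N, if the wrist force passes 120 N, or if a joint passes its speed limit or range.

ROBOT

A 6-joint arm with a two-finger parallel gripper is mounted at the origin on a cart in front of the work surface, level with it; the furniture and walls round the work are solid. World frame = base frame: x ahead of the robot, y to its left, z up, the work surface at z = 0. Lengths are in mm, angles in rad, forces in N, time in s.
With the tool pointing down it reaches from about 375 to 900 mm from the base axis. Payload 3.1 kg.
Tool frame: the origin (TCP) lies on the centre line of the jaws, within the pads' length; the fingertips stand 11 mm ahead of it and the grasp point (between the pads) lies 8 mm behind it; z points along the fingers, y is the direction in which the jaws open and shut (so a half turn about z gives the same grasp; the last joint's range is limited). The gripper opens to 85 mm and grips with 20 to 120 N. Pads are 22 mm wide; open, the fingers measure 114 mm over their backs; the gripper's body (76 mm by 85 mm) begins 54 mm behind the grasp point. The pads swing forward as they close: fully open they stand 13 mm farther back than shut.
Start: joints at [1.111, 0.527, 1.433, -0, 1.181, -0.178], TCP at [173.162, 600.51, 242.31] pointing down, gripper open.
Joint ranges: [-3.08, 3.08], [-0.75, 2.2], [0.22, 2.44], [-1.43, 4.57], [0, 2.65], [-2.85, 2.85]. Speed limits (rad/s): [2.79, 2.79, 3.14, 3.14, 3.14, 3.14].

INTERFACE

Orientations are given as a unit quaternion [x, y, z, w].
In Python, from cell import status, camera, order gives the robot as it stands.
- The arm moves only by the tool carry_out, never from a script. Its argument "commands" is a list that holds one entry, the list of rows, each a list of 5 numbers: the shift along the tool's x, y, z in cm, then the turn about the tool's z in rad, then the closure, from 0 (fully open) to 1 (shut). A call has exactly 5 rows; each row shifts and turns the commanded pose from where the row before left it, along the tool's axes as they then stand; what a row does not reach is not made up. A row lasts 1/8 s, in which the tool goes at most 62.5 mm and 10.7 degrees, less where a joint would pass 70% of its speed; a pose out of reach is approached as far as the arm can. A call with a gripper value outside its range is refused whole. The fingers move at their own pace and stop on an object; the grip force is fixed at half the most. Time passes only in rows, so rows that do not move let the fingers close, or fill a call up. It gives the time, the measured TCP pose, the force and the opening at its end, in the units of the state.
- status.get_obs(): the state, without advancing time (a new reading comes with each control period).
- camera(name): name is "scene" or "top" or "wrist"; returns a dict with "frame" (480x640x3 uint8, red, green, blue), "fx", "fy", "cx", "cy" (pixels), "k1" (the pictures are not rectified: a ray, as slopes to the right and down, at radius r is drawn at 1 + k1 r^2 times it, then the intrinsics apply), "pose" (4x4, takes a point from camera to world coordinates); the wrist camera has in their place "T_tool_cam" (4x4, takes a point from camera to tool coordinates, whose origin is the TCP and whose axes are the flange's). Camera axes: x right, y up, looking along -z (the intrinsics and any distortion apply to the point x, -y, -z); pixel columns grow to the right and rows downward; lengths in mm; the calibration is good to about 2 mm. A picture is of the moment at which its call begins: read the wrist's pose just before it. There is no depth.
- order.finish_job(): hands the job in, once; it reports no verdict.
The state is a dict: "t": time; "joints": joint angles; "joint_vel": joint speeds; "tau": joint torques, N m; "position": TCP position; "orientation": TCP orientation; "ft_force": force on the tool from outside, world axes, zero at the start; "wrist_torque": the same for the moment, N m; "grip_width": finger opening in mm.
Only numpy, scipy, OpenCV 4.12 (cv2) and the standard library are available. Lean on these libraries where they do the work, as an engineer would, in place of code of your own. Each camera call takes 0.05 s, during which the arm holds its last target.

## Working session

There is one attempt and no reset: what is moved stays moved. The work goes in short steps, Python scripts to look and compute and a tool call to move; the robot and the scene stay as the last step left them, time stands still between calls to the robot, and variables do not carry over. Pictures are saved under pics/ and viewed, and the job is handed in when it is done.

Besides the shell and the picture viewer there is one more tool, called as name(argument=value, ...), one argument or row to a line, values as JSON. carry_out: Moves the arm, as the interface text tells. Its arguments: {"type":"object","properties":{"commands":{"type":"array","items":{"type":"array","items":{"type":"array","items":{"type":"number"}}}}},"required":["commands"]}

```bash
ls; mkdir -p pics; python3 - <<'E'
from cell import status, camera, order
import cv2
print(status.get_obs())
for n in ["scene","top","wrist"]:
    c=camera(n); cv2.imwrite(f"pics/{n}0.png",c["frame"][:,:,::-1])
    print(n,{k:v for k,v in c.items() if k!="frame"})
print(status.get_obs()["t"])
E
```

```text
pics
{'t': 0.0, 'joints': array([ 1.11152051e+00,  5.28498082e-01,  1.43392253e+00,  3.39938103e-07,
        1.18137306e+00, -1.78518913e-01]), 'joint_vel': array([-1.03159660e-03,  4.00247451e-04, -8.31467045e-04,  5.35774967e-04,
        8.70837556e-04, -3.90376370e-05]), 'tau': array([ 2.10742459e-03, -4.42339754e+01, -1.78032660e+01, -2.06795681e-05,
        8.32743739e-03,  2.51570391e-06]), 'position': array([172.84594323, 599.89895113, 241.30754127]), 'orientation': array([ 1.39917835e-01,  9.90162506e-01, -1.04497413e-03, -3.45180579e-04]), 'ft_force': array([ 0.48845701, -0.63394797, -0.46527719]), 'wrist_torque': array([ 0.01421709, -0.03065898, -0.0314358 ]), 'grip_width': 85.20844884265071}
scene {'fx': 539.4848217405361, 'fy': 539.4848217405361, 'cx': 325.3906407842478, 'cy': 233.66800170732753, 'k1': 0.03858275217353356, 'pose': array([[ 8.00576993e-01,  2.84916667e-01, -5.27161239e-01,
        -3.30661690e+01],
       [-5.98742043e-01,  3.44849704e-01, -7.22901548e-01,
        -9.41707180e+02],
       [-2.41753024e-02,  8.94371944e-01,  4.46670327e-01,
         5.12146
[... 377 characters left out ...]
e-02,
        -1.86608898e+02],
       [-1.30537610e-02,  1.40512373e-01,  9.89992865e-01,
         9.25432952e+02],
       [ 0.00000000e+00,  0.00000000e+00,  0.00000000e+00,
         1.00000000e+00]])}
wrist {'fx': 426.9073963898129, 'fy': 426.9073963898129, 'cx': 318.30829290410327, 'cy': 235.7893817336337, 'k1': 0.009437349638955032, 'T_tool_cam': array([[-6.29649844e-04,  9.56049061e-01,  2.93206065e-01,
         7.50198477e+01],
       [ 9.99999604e-01,  7.86463303e-04, -4.16935124e-04,
         5.25433428e-01],
       [-6.29206244e-04,  2.93205687e-01, -9.56049177e-01,
        -1.31742021e+02],
       [ 0.00000000e+00,  0.00000000e+00,  0.00000000e+00,
         1.00000000e+00]])}
0.15
```

View pics/scene0.png

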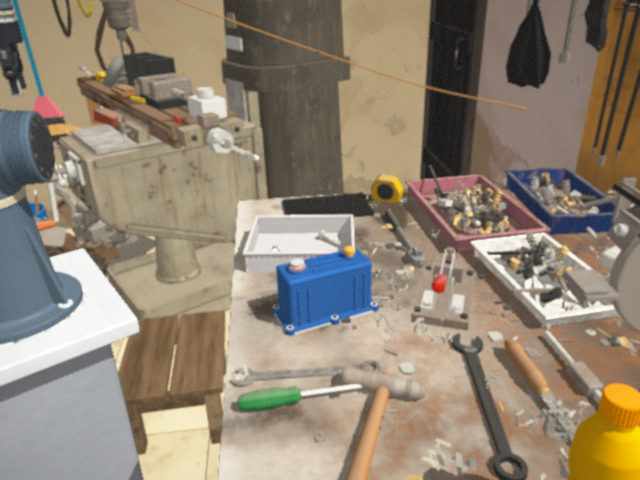

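View pics/top0.png

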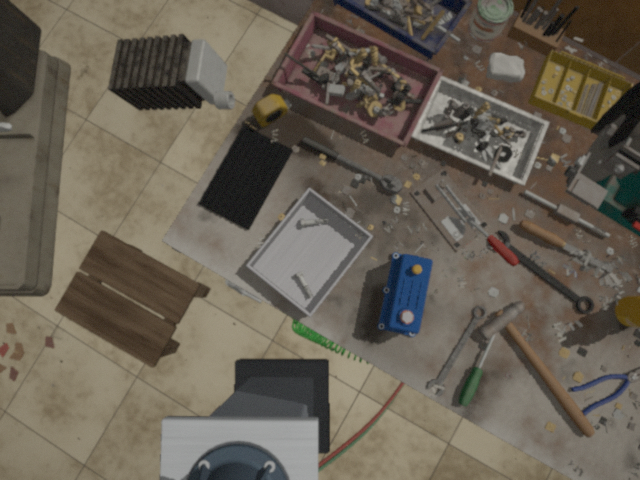

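View pics/wrist0.png

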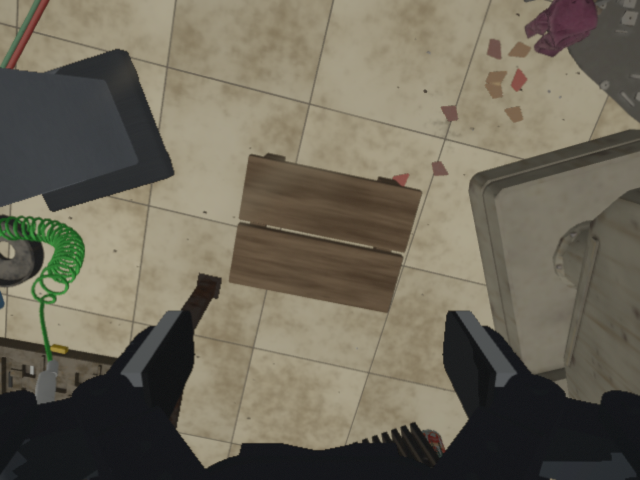

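```bash
cat > h.py <<'E'
from cell import status, camera, order
import cv2, numpy as np
from scipy.spatial.transform import Rotation as R
def wpose(o):
    T=np.eye(4);T[:3,:3]=R.from_quat(o["orientation"]).as_matrix();T[:3,3]=o["position"];return T
def ray(c,uv,T):
    K=np.array([[c["fx"],0,c["cx"]],[0,c["fy"],c["cy"]],[0,0,1]])
    uv=np.asarray(uv,float).reshape(-1,1,2)
    p=cv2.undistortPoints(uv,K,np.array([c["k1"],0,0,0.]))[:,0]
    d=np.c_[p[:,0],-p[:,1],-np.ones(len(p))]@T[:3,:3].T
    return T[:3,3],d
def plane(c,uv,z,T=None):
    T=c["pose"] if T is None else T
    o,d=ray(c,uv,T); s=(z-o[2])/d[:,2]
    return o+d*s[:,None]
def zoom(c,name,x0,y0,x1,y1,f):
    cv2.imwrite("pics/"+name,cv2.resize(c["frame"][y0:y1,x0:x1,::-1],None,fx=f,fy=f,interpolation=cv2.INTER_CUBIC))
def proj(c,P,T):
    P=np.atleast_2d(P);Q=(P-T[:3,3])@T[:3,:3]
    a=Q[:,0]/-Q[:,2];b=-Q[:,1]/-Q[:,2];k=1+c["k1"]*(a*a+b*b)
    return np.c_[c["fx"]*a*k+c["cx"],c["fy"]*b*k+c["cy"]]
E
python3 - <<'E'
from h import *
c=camera("top"); zoom(c,"t1.png",180,110,460,350,2.8)
c=camera("scene"); zoom(c,"s1.png",220,180,400,340,4)
E
```

```text
(no output)
```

View pics/t1.png

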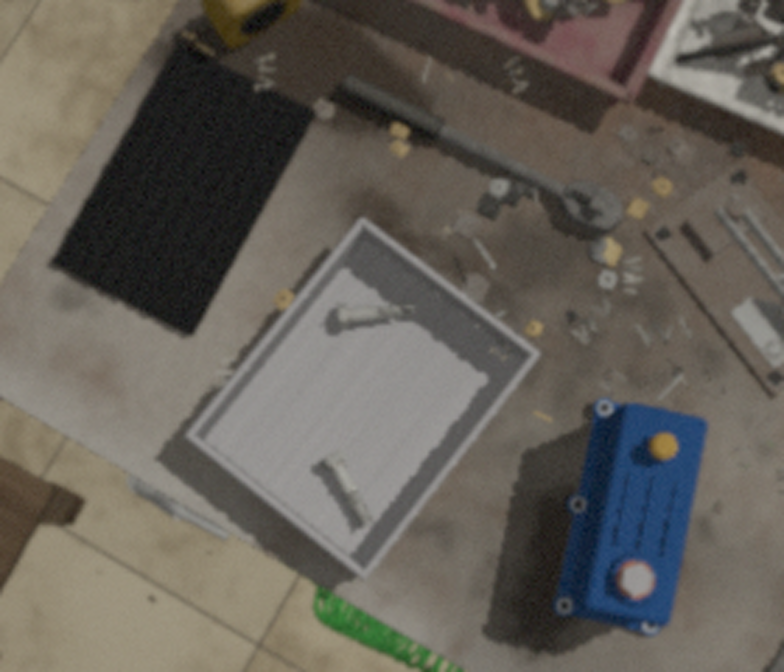

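View pics/s1.png

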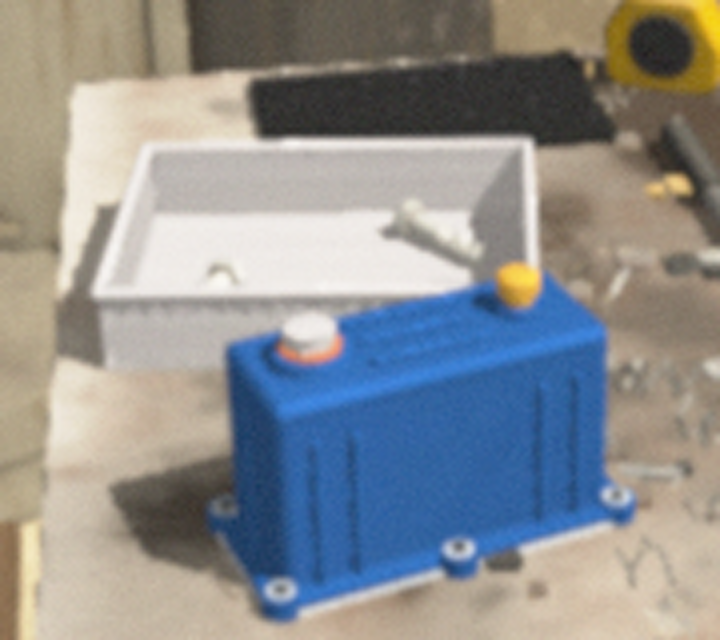

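```bash
python3 - <<'E'
from h import *
c=camera("top")
def Z(l): return [(180+x/2.8,110+y/2.8) for x,y in l]
def rep(n,P):
    print(n,"centre",P.mean(0).round(1)); 
    for i in range(4):
        d=P[(i+1)%4]-P[i]; print("  edge",np.linalg.norm(d).round(1),np.degrees(np.arctan2(d[1],d[0])).round(1))
rep("tray",plane(c,Z([(363,220),(540,353),(365,573),(190,435)]),42))
rep("mat",plane(c,Z([(185,45),(315,112),(193,335),(53,262)]),8))
rep("covertop",plane(c,Z([(625,405),(707,420),(668,625),(585,612)]),90))
p=plane(c,Z([(664,446),(635,578)]),104);print("brass,plug",p.round(1),p.mean(0).round(1), np.degrees(np.arctan2(*(p[1]-p[0])[[1,0]])))
p=plane(c,Z([(604,408),(564,605)]),12);print("ears",p.round(1))
# scene check
s=camera("scene")
p=plane(s,[(220+518/4,180+272/4),(220+310/4,180+325/4)],104);print("scene brass,plug",p.round(1),p.mean(0).round(1), np.degrees(np.arctan2(*(p[1]-p[0])[[1,0]])))
# mask-based mat
hsv=cv2.cvtColor(c["frame"],cv2.COLOR_RGB2HSV)
m=cv2.inRange(hsv,(95,120,40),(125,255,255));
n,l,st,ce=cv2.connectedComponentsWithStats(m); print([ (st[i],ce[i].round(1)) for i in range(1,n) if st[i,4]>800])
m=(c["frame"].max(2)<38).astype(np.uint8);m[:110]=0;m[235:]=0;m[:,:190]=0;m[:,300:]=0
m=cv2.morphologyEx(m,cv2.MORPH_OPEN,np.ones((3,3)))
cn=max(cv2.findContours(m,0,2)[0],key=cv2.contourArea); b=cv2.boxPoints(cv2.minAreaRect(cn)); rep("matmask",plane(c,b,8))
E
```

```text
tray centre [ 488.3 -146.5   42. ]
  edge 161.8 -127.8
  edge 200.6 141.1
  edge 159.4 52.1
  edge 200.4 -38.2
mat centre [652.5  -8.1   8. ]
  edge 116.5 -118.6
  edge 196.4 152.5
  edge 122.7 62.3
  edge 198.2 -29.3
covertop centre [ 400.3 -337.6   90. ]
  edge 56.3 -100.7
  edge 139.5 167.3
  edge 55.5 80.9
  edge 141.1 -12.3
brass,plug [[ 445.1 -348.   104. ]
 [ 358.7 -326.4  104. ]] [ 401.9 -337.2  104. ] 165.95420562010528
ears [[ 480.2 -322.5   12. ]
 [ 336.7 -290.    12. ]]
scene brass,plug [[ 447.7 -347.   104. ]
 [ 358.5 -329.9  104. ]] [ 403.1 -338.5  104. ] 169.11110742715618
[(array([ 379,  255,   53,   80, 2666], dtype=int32), array([405. , 293.2]))]
matmask centre [654.7  -5.4   8. ]
  edge 202.0 -27.0
  edge 123.2 -120.4
  edge 199.3 152.1
  edge 120.0 60.8
```

carry_out(
  commands=[
    [[-4.2, -3.5, 0, 0, 0], [-4.2, -3.5, 0, 0, 0], [-4.2, -3.5, 0, 0, 0], [-4.2, -3.5, 0, 0, 0], [-4.2, -3.5, 0, 0, 0]],
  ],
)

```text
t: 0.98
position: [327.4, 372.8, 242.6]
orientation: [0.14, 0.99, 0.0, 0.0]
ft_force: [-0.5, 0.4, -0.2]
grip_width: 85.4
```

carry_out(
  commands=[
    [[-4.2, -3.5, 0, 0, 0], [-4.2, -3.5, 0, 0, 0], [-4.2, -3.5, 0, 0, 0], [-4.2, -3.5, 0, 0, 0], [-4.2, -3.5, 0, 0, 0]],
  ],
)

```text
t: 1.6
position: [480.7, 146.2, 242.6]
orientation: [0.14, 0.99, 0.0, 0.0]
ft_force: [1.3, -0.0, 0.4]
grip_width: 85.5
```

carry_out(
  commands=[
    [[-0.6, -4.9, 0, 0, 0], [-0.6, -4.9, 0, 0, 0], [-0.6, -4.9, 0, 0, 0], [-0.6, -4.9, 0, 0, 0], [-0.6, -4.9, 0, 0, 0]],
  ],
)

```text
t: 2.22
position: [440.4, -97.5, 242.6]
orientation: [0.14, 0.99, -0.0, 0.0]
ft_force: [-0.7, -0.5, -0.8]
grip_width: 85.4
```

carry_out(
  commands=[
    [[-0.6, -4.8, 0, -0.06, 0], [-0.6, -4.8, 0, 0, 0], [-0.6, -4.8, 0, 0, 0], [-0.6, -4.8, 0, 0, 0], [-0.6, -4.8, 0, 0, 0]],
  ],
)

```text
t: 2.85
position: [414.2, -337.9, 242.5]
orientation: [0.11, 0.994, -0.0, 0.0]
ft_force: [-0.0, -0.5, 0.1]
grip_width: 85.5
```

```bash
python3 - <<'E'
from h import *
o=status.get_obs(); c=camera("wrist"); cv2.imwrite("pics/w1.png",c["frame"][:,:,::-1]); print(o["position"],o["orientation"],o["joints"].round(3))
E
```

```text
[ 414.1912195  -337.94987057  242.48608269] [ 1.10353500e-01  9.93892367e-01 -9.97291043e-05  2.41351420e-04] [-0.894  0.406  1.659  0.     1.076 -2.243]
```

View pics/w1.png

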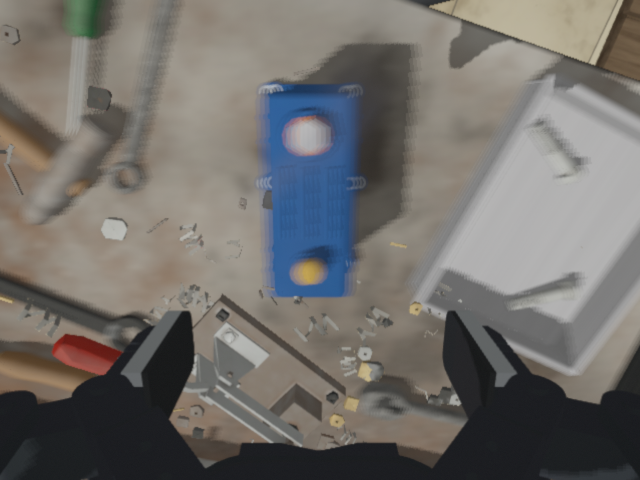

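```bash
python3 - <<'E'
from h import *
o=status.get_obs(); c=camera("wrist"); zoom(c,"w2.png",220,60,420,320,2.3)
f=c["frame"]; T=wpose(o)@c["T_tool_cam"]
hsv=cv2.cvtColor(f,cv2.COLOR_RGB2HSV)
br=cv2.inRange(hsv,(12,120,120),(30,255,255)); br[:240]=0; br[300:]=0; br[:,:280]=0; br[:,340:]=0
print("brass px",np.argwhere(br)[:,::-1].mean(0),br.sum()/255)
bl=cv2.inRange(hsv,(100,130,40),(125,255,255))
cn=max(cv2.findContours(bl,0,2)[0],key=cv2.contourArea);r=cv2.minAreaRect(cn);print(r)
for n,z in(("z90",90),("z10",10)):
    p=plane(c,cv2.boxPoints(r),z,T);print(n,p.mean(0).round(1),p.round(1).tolist())
print(o["position"])
E
```

```text
brass px [326.98237885 267.9030837 ] 454.0
((329.69207763671875, 184.86529541015625), (215.73841857910156, 96.9136962890625), 88.6441421508789)
z90 [ 399.4 -334.3   90. ] [[321.1, -349.8, 90.0], [333.3, -290.6, 90.0], [478.5, -313.9, 90.0], [464.8, -383.0, 90.0]]
z10 [ 415.8 -336.4   10. ] [[315.4, -356.2, 10.0], [331.0, -280.3, 10.0], [517.1, -310.2, 10.0], [499.6, -398.8, 10.0]]
[ 414.62802089 -345.2446643   242.87780198]
```

View pics/w2.png

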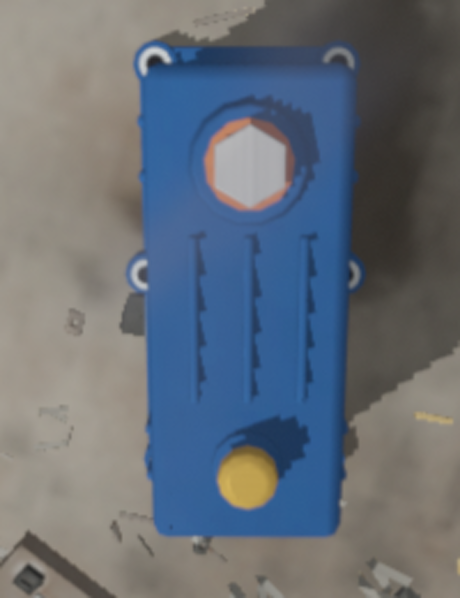

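```bash
python3 - <<'E'
from h import *
o=status.get_obs(); c=camera("wrist"); T=wpose(o)@c["T_tool_cam"]
Z=lambda l:[(220+x/2.3,60+y/2.3) for x,y in l]
p=plane(c,Z([(145,70),(352,70),(340,533),(155,533)]),90,T); print(p.round(1).tolist(),p.mean(0))
for a,b in((0,3),(1,2),(0,1),(3,2)):
    d=p[a]-p[b];print(np.linalg.norm(d),np.degrees(np.arctan2(d[1],d[0])))
q=plane(c,Z([(250,165),(247,478)]),103,T);d=q[0]-q[1];print("plug/brass",q.round(1),q.mean(0),np.degrees(np.arctan2(d[1],d[0])))
print(o["position"],R.from_quat(o["orientation"]).as_matrix().round(3))
M=R.from_quat(o["orientation"]).as_matrix()
print("delta tool", M.T@(np.r_[p.mean(0)[:2],46]-o["position"]))
E
```

```text
[[328.7, -345.0, 90.0], [341.4, -289.7, 90.0], [476.6, -319.3, 90.0], [463.6, -376.2, 90.0]] [ 402.58085243 -332.5507722    90.        ]
138.43747397061492 166.9513565357001
138.3334184922188 167.67542513489295
56.66798949618425 -102.95858666720372
58.416401890717225 -102.84838825234182
plug/brass [[ 359.  -322.5  103. ]
 [ 446.8 -342.9  103. ]] [ 402.91820204 -332.71349013  103.        ] 166.90562342182486
[ 414.66699203 -341.9609121   242.70100195] [[-0.975  0.223  0.002]
 [ 0.223  0.975 -0.005]
 [-0.003 -0.004 -1.   ]]
delta tool [ 14.52008389   7.28988533 196.62638279]
```

```bash
python3 - <<'E'
from h import *
Z=lambda l:[(220+x/2.3,60+y/2.3) for x,y in l]
for i in range(3):
    o=status.get_obs(); c=camera("wrist"); T=wpose(o)@c["T_tool_cam"]; print(o["t"],o["position"].round(1))
zoom(c,"w3.png",220,60,420,320,2.3)
hsv=cv2.cvtColor(c["frame"],cv2.COLOR_RGB2HSV)
br=cv2.inRange(hsv,(12,120,120),(30,255,255)); br[:240]=0; br[300:]=0; br[:,:280]=0; br[:,360:]=0
b=np.argwhere(br)[:,::-1].mean(0);print(b,plane(c,b,103,T))
E
```

```text
3.0 [ 414.3 -338.9  242.3]
3.05 [ 414.1 -336.8  242.1]
3.1 [ 414.1 -335.7  242.1]
[311.65418502 272.75110132] [[ 446.70888624 -346.81423657  103.        ]]
```

View pics/w3.png

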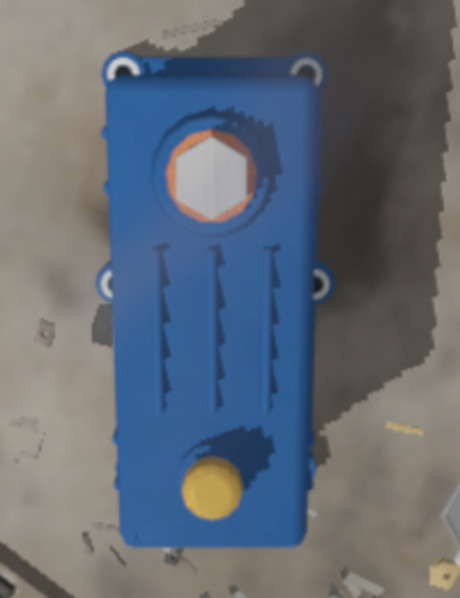

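```bash
python3 - <<'E'
from h import *
Z=lambda l:[(220+x/2.3,60+y/2.3) for x,y in l]
c=camera("wrist"); o=status.get_obs(); print(o["position"])
o2=dict(o); o2["position"]=np.array([414.1,-335.7,242.1]); T=wpose(o2)@c["T_tool_cam"]
p=plane(c,Z([(107,80),(318,80),(303,545),(120,545)]),90,T); print(p.round(1).tolist(),p.mean(0))
q=plane(c,Z([(212,178),(212,488)]),103,T);d=q[0]-q[1];print(q.round(1),q.mean(0),np.degrees(np.arctan2(d[1],d[0])))
M=R.from_quat(o["orientation"]).as_matrix();print(M[:,0])
print(M.T@(np.r_[(p.mean(0)[:2]+q.mean(0)[:2])/2,46]-[414.1,-335.7,242.1]))
E
```

```text
[ 414.33219372 -334.80996566  242.18590872]
[[328.0, -349.1, 90.0], [340.6, -292.6, 90.0], [476.6, -324.0, 90.0], [464.0, -380.4, 90.0]] [ 402.30808134 -336.5000277    90.        ]
[[ 359.  -326.4  103. ]
 [ 446.4 -346.4  103. ]] [ 402.70945374 -336.42572456  103.        ] 167.13499599551167
[-9.75965206e-01  2.17924611e-01  8.83356045e-04]
[ 10.97316397  -3.45585242 196.10659195]
```

carry_out(
  commands=[
    [[1.1, -0.3, 5.0, 0, 0], [0, 0, 5.0, 0, 0], [0, 0, 4.0, 0, 0], [0, 0, 3.0, 0, 0], [0, 0, 1.4, 0, 0]],
  ],
)

```text
t: 3.82
position: [402.9, -335.0, 57.1]
orientation: [0.109, 0.994, 0.001, -0.001]
ft_force: [0.2, -0.0, -0.5]
grip_width: 85.4
```

carry_out(
  commands=[
    [[0, 0, 1.0, 0, 0], [0, 0, 0, 0, 0], [0, 0, 0, 0, 0], [0, 0, 0, 0, 0.2], [0, 0, 0, 0, 0.2]],
  ],
)

```text
t: 4.45
position: [403.3, -337.1, 48.9]
orientation: [0.11, 0.994, -0.0, 0.0]
ft_force: [-0.1, -0.6, 0.5]
grip_width: 68.5
```

```bash
python3 - <<'E'
from h import *
o=status.get_obs(); print(o)
c=camera("scene"); zoom(c,"s2.png",220,120,440,340,3)
E
```

```text
{'t': 4.45, 'joints': array([-9.09042101e-01,  7.07900836e-01,  1.82313622e+00, -1.56467494e-05,
        6.09452348e-01, -2.25895773e+00]), 'joint_vel': array([-0.00094521,  0.0048817 ,  0.00138117,  0.00130376, -0.00155549,
        0.00129543]), 'tau': array([ 1.39571374e-02, -4.14428329e+01, -7.34646946e+00,  2.72602219e-04,
       -4.17433403e-03,  2.63228389e-05]), 'position': array([ 403.26269029, -337.09056123,   48.87300317]), 'orientation': array([ 1.10209588e-01,  9.93908216e-01, -3.98301582e-04,  3.81663891e-04]), 'ft_force': array([-0.13844025, -0.58039295,  0.46757738]), 'wrist_torque': array([-0.05829214,  0.0241215 ,  0.00458756]), 'grip_width': 68.49870845066755}
```

View pics/s2.png

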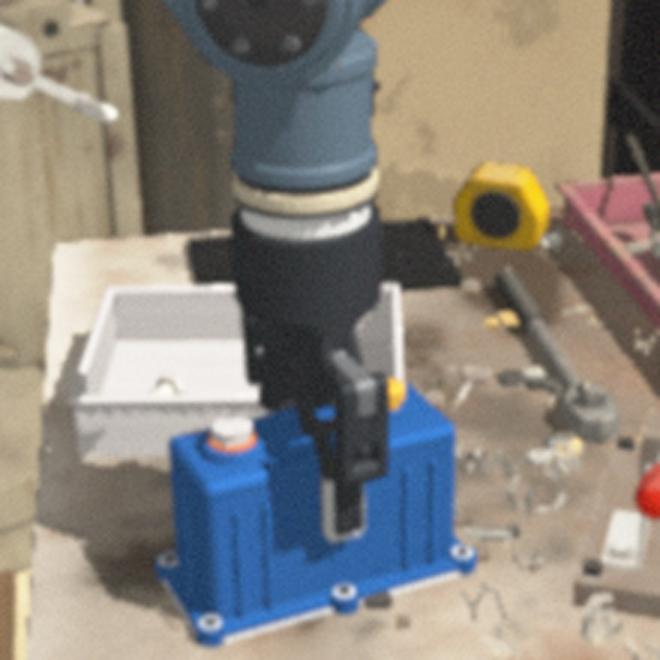

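carry_out(
  commands=[
    [[0, 0, 0, 0, 0.3], [0, 0, 0, 0, 0.6], [0, 0, 0, 0, 1], [0, 0, 0, 0, 1], [0, 0, 0, 0, 1]],
  ],
)

```text
t: 5.12
position: [403.3, -337.3, 48.9]
orientation: [0.11, 0.994, -0.001, 0.0]
ft_force: [-1.3, -0.4, 5.2]
grip_width: 59.3
```

carry_out(
  commands=[
    [[0, 0, -0.5, 0, 1], [0, 0, -1, 0, 1], [0, 0, -0.5, 0, 1], [0, 0, 0, 0, 1], [0, 0, 0, 0, 1]],
  ],
)

```text
t: 5.75
position: [403.0, -336.6, 68.2]
orientation: [0.11, 0.994, 0.0, -0.0]
ft_force: [0.5, -0.2, -6.5]
grip_width: 59.7
```

```bash
python3 - <<'E'
from h import *
for i in range(4):
    o=status.get_obs(); c=camera("scene");print(o["t"],o["position"].round(1),o["ft_force"].round(2),o["wrist_torque"].round(3),o["grip_width"])
zoom(c,"s3.png",220,120,440,340,3)
print(o["joints"])
E
```

```text
5.75 [ 403.  -336.6   68.2] [ 0.5  -0.23 -6.48] [-0.005 -0.008  0.038] 59.68622097671637
5.8 [ 403.  -336.6   68.1] [-0.86  0.08 -6.16] [-0.005 -0.028  0.012] 59.41722153591121
5.85 [ 403.  -336.6   68.1] [ 0.45 -0.07 -5.96] [-0.059 -0.007  0.012] 59.64868299107651
5.9 [ 403.  -336.6   68.1] [-0.37 -0.19 -5.12] [ 0.003 -0.039  0.022] 59.71401204857009
[-9.08972577e-01  6.72189954e-01  1.81679516e+00  2.68991833e-06
  6.53181210e-01 -2.25893531e+00]
```

View pics/s3.png

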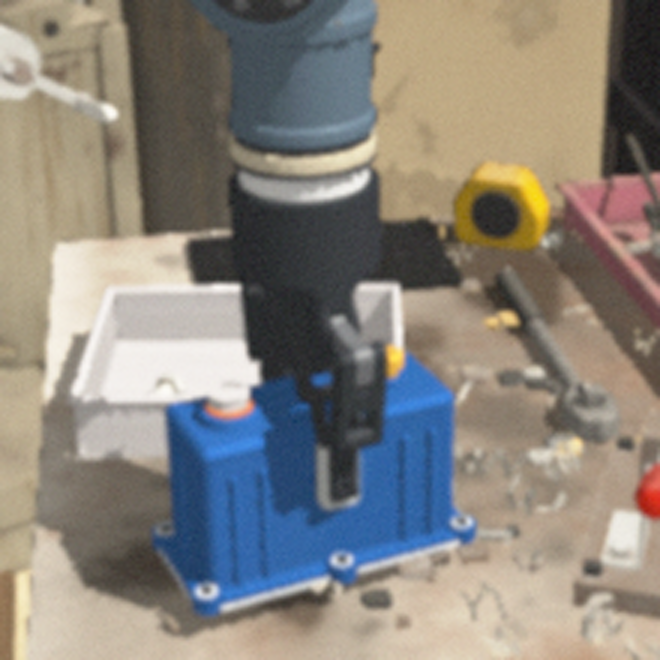

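carry_out(
  commands=[
    [[0, 0, -1, 0, 1], [0, 0, -2, 0, 1], [0, 0, -1.5, 0, 1], [0, 0, 0, 0, 1], [0, 1, 0, 0, 1]],
  ],
)

```text
t: 6.58
position: [405.3, -327.3, 113.3]
orientation: [0.111, 0.994, -0.0, 0.0]
ft_force: [-0.7, -1.7, -7.0]
grip_width: 59.8
```

carry_out(
  commands=[
    [[-0.3, 2, 0, 0, 1], [-0.6, 3, 0, 0, 1], [-0.6, 3, 0, 0, 1], [-0.6, 3, 0, 0, 1], [-0.6, 3, 0, 0, 1]],
  ],
)

```text
t: 7.2
position: [462.1, -193.5, 112.7]
orientation: [0.11, 0.994, 0.001, -0.001]
ft_force: [0.6, -0.2, -5.1]
grip_width: 59.6
```

carry_out(
  commands=[
    [[-0.6, 2.5, 0, 0.05, 1], [-0.5, 2, 0, 0.1, 1], [-0.3, 0.9, 0, 0.1, 1], [0, 0, 0, 0.1, 1], [0, 0, 0, 0.1, 1]],
  ],
)

```text
t: 7.82
position: [489.2, -145.8, 112.6]
orientation: [0.33, 0.944, 0.0, -0.001]
ft_force: [-0.4, 0.2, -5.5]
grip_width: 59.3
```

```bash
cat > ck.py <<'E'
from h import *
import sys
F=[]
for i in range(8):
    o=status.get_obs(); c=camera("scene"); F.append(o["ft_force"])
F=np.array(F);M=R.from_quat(o["orientation"]).as_matrix()
print(o["t"],o["position"].round(1),"head",np.degrees(np.arctan2(M[1,0],M[0,0])).round(1),"tilt",M[2].round(4),"F",F.mean(0).round(2),F.std(0).round(2),o["wrist_torque"].round(3),"w",round(o["grip_width"],1),"j",o["joints"].round(2))
zoom(c,sys.argv[1],220,100,440,320,3)
T=camera("top"); zoom(T,"top_"+sys.argv[1],220,140,420,340,3)
E
python3 ck.py s4.png
```

```text
8.175 [ 489.7 -147.6  113.1] head 141.6 tilt [ 6.e-04 -0.e+00 -1.e+00] F [-0.17  0.08 -5.85] [0.4  0.3  0.53] [ 0.011 -0.035 -0.01 ] w 59.2 j [-0.51  0.58  1.83  0.    0.73 -1.41]
```

View pics/s4.png

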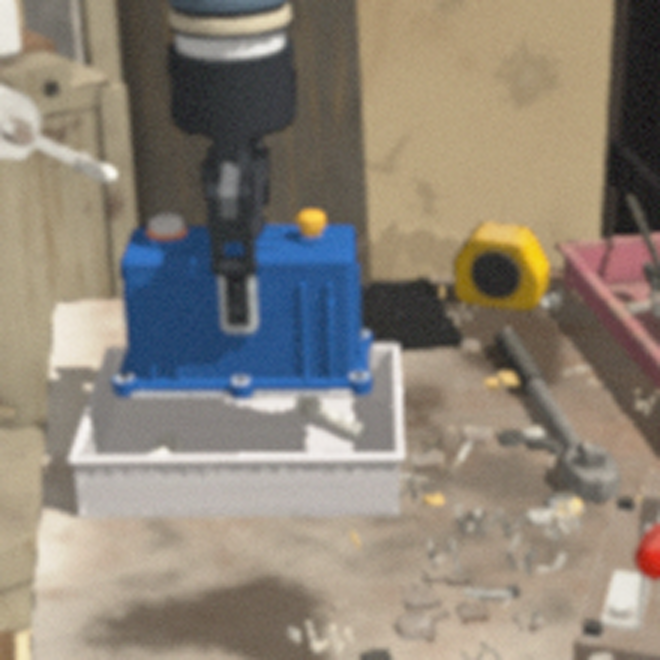

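View pics/top_s4.png

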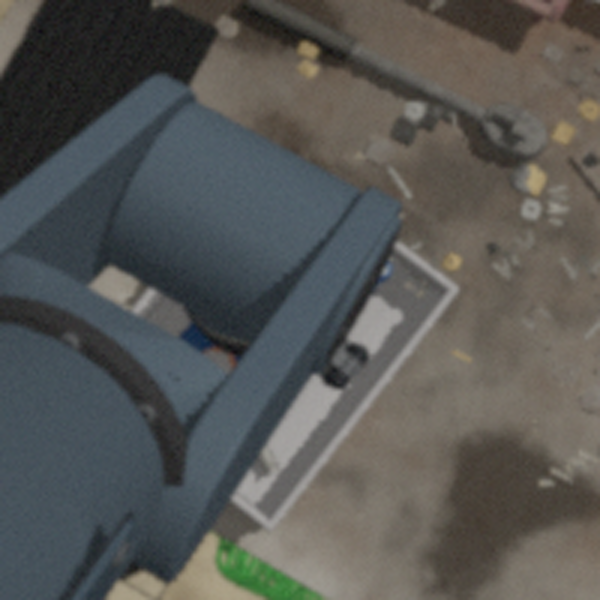

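carry_out(
  commands=[
    [[-1.5, 0, 0, 0, 1], [-1.5, 0, 0, 0, 1], [6, 0, 0, 0, 1], [-6, 0, 0, 0, 1], [3, 0, 0, 0, 1]],
  ],
)

```text
t: 8.9
position: [493.4, -151.6, 112.6]
orientation: [0.33, 0.944, -0.001, 0.005]
ft_force: [4.4, -2.1, -3.6]
grip_width: 59.5
```

```bash
python3 ck.py s5.png
```

```text
9.25 [ 491.6 -149.3  113.7] head 141.6 tilt [-2.8e-03  4.0e-04 -1.0e+00] F [ 0.47 -0.48 -4.55] [2.46 1.6  1.06] [-0.02   0.035 -0.018] w 59.6 j [-0.51  0.58  1.82 -0.    0.73 -1.41]
```

View pics/s5.png

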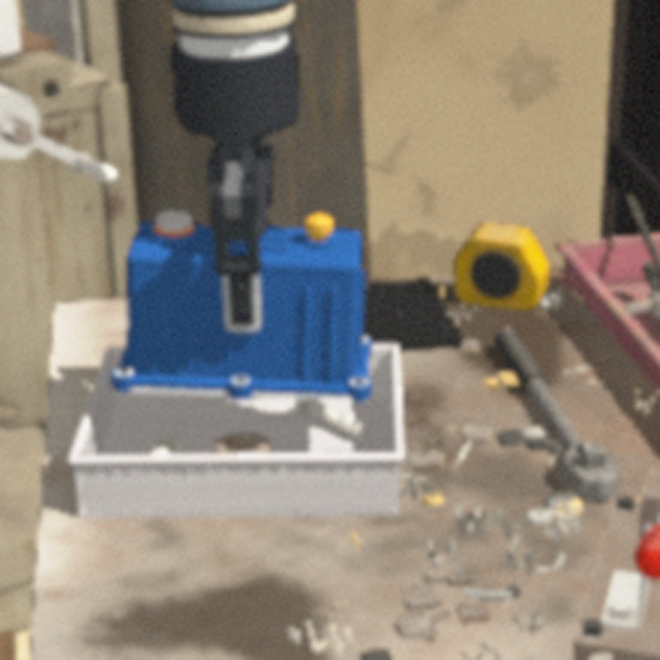

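carry_out(
  commands=[
    [[-1.5, 0, 0, 0, 1], [-1.5, 0, 0, 0, 1], [6, 0, 0, 0, 1], [-6, 0, 0, 0, 1], [3, 0, 0, 0, 1]],
  ],
)

```text
t: 9.98
position: [493.8, -151.7, 112.8]
orientation: [0.33, 0.944, -0.001, 0.005]
ft_force: [3.3, -0.6, -2.6]
grip_width: 59.6
```

```bash
python3 ck.py s6.png
```

```text
10.325 [ 491.8 -149.3  113.8] head 141.6 tilt [-3.2e-03  4.0e-04 -1.0e+00] F [-0.02  0.26 -3.47] [2.04 1.27 0.62] [-0.039 -0.008 -0.027] w 59.3 j [-0.51  0.58  1.82 -0.    0.73 -1.41]
```

View pics/s6.png

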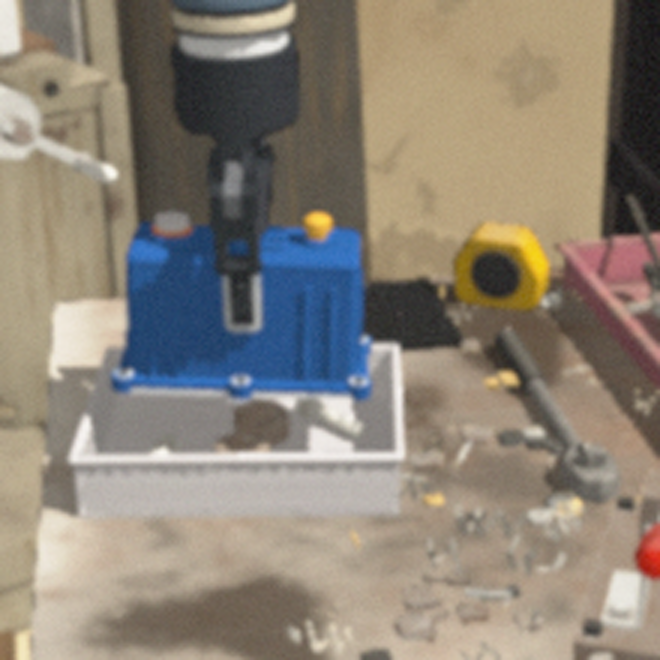

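carry_out(
  commands=[
    [[-1.5, 0, 0, 0, 1], [-1.5, 0, 0, 0, 1], [6, 0, 0, 0, 1], [-6, 0, 0, 0, 1], [3, 0, 0, 0, 1]],
  ],
)

```text
t: 11.05
position: [494.2, -151.9, 112.8]
orientation: [0.33, 0.944, -0.001, 0.005]
ft_force: [2.0, -1.8, -2.1]
grip_width: 59.2
```

carry_out(
  commands=[
    [[0, 0, 0, 0, 1], [0, 0, 0, 0, 1], [0, 0, 0, 0, 1], [0, 0, 0, 0, 1], [0, 0, 0, 0, 1]],
  ],
)

```text
t: 11.68
position: [490.1, -148.2, 113.4]
orientation: [0.329, 0.944, -0.0, 0.0]
ft_force: [-0.2, -0.4, -3.7]
grip_width: 59.7
```

```bash
python3 ck.py s7.png
```

```text
12.025 [ 489.8 -148.   113.3] head 141.6 tilt [-0.  0. -1.] F [ 0.07  0.24 -3.58] [0.43 0.45 0.46] [ 0.011 -0.017 -0.036] w 59.3 j [-0.51  0.58  1.83  0.    0.73 -1.41]
```

View pics/s7.png

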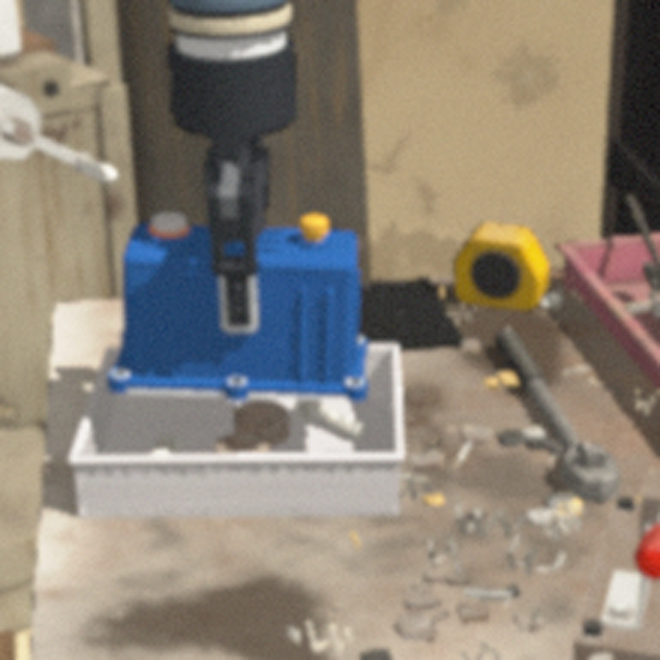

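View pics/top_s7.png

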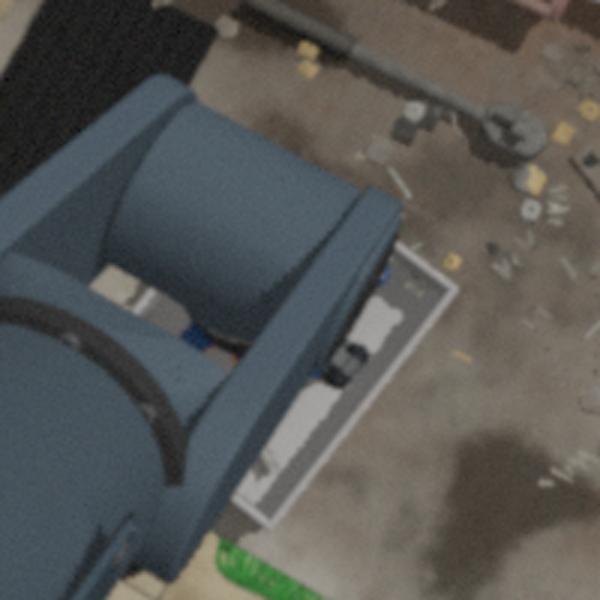

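carry_out(
  commands=[
    [[0, 0, -1, 0, 1], [0, 1, -1, 0, 1], [-0.3, 2, 0, 0, 1], [-0.5, 2.5, 0, 0, 1], [-0.5, 2.5, 0, 0, 1]],
  ],
)

```text
t: 12.75
position: [551.3, -91.9, 133.5]
orientation: [0.329, 0.944, 0.0, 0.0]
ft_force: [1.2, -0.4, -3.1]
grip_width: 59.7
```

carry_out(
  commands=[
    [[-0.5, 2.5, 0, 0, 1], [-0.5, 2.5, 0, 0, 1], [-0.5, 2.5, 0, 0, 1], [-0.5, 2.5, 0, 0, 1], [-0.4, 2.2, 0, 0, 1]],
  ],
)

```text
t: 13.38
position: [645.6, -10.4, 133.1]
orientation: [0.329, 0.944, 0.0, 0.0]
ft_force: [-0.4, 0.0, -3.8]
grip_width: 59.6
```

carry_out(
  commands=[
    [[-0.3, 1, 0, -0.05, 1], [0, 0, 0, -0.1, 1], [0, 0, 0, -0.03, 1], [0, 0, 0, 0, 1], [0, 0, 0, 0, 1]],
  ],
)

```text
t: 14.0
position: [652.9, -6.6, 133.3]
orientation: [0.243, 0.97, 0.0, -0.0]
ft_force: [1.0, -0.0, -3.0]
grip_width: 59.2
```

```bash
python3 ck.py s8.png; python3 - <<'E'
from h import *
o=status.get_obs(); c=camera("wrist"); cv2.imwrite("pics/w8.png",c["frame"][:,:,::-1])
c=camera("scene"); zoom(c,"s8b.png",200,60,420,280,3)
E
```

```text
14.35 [653.   -7.  133.4] head 151.9 tilt [-1.e-04  0.e+00 -1.e+00] F [ 0.18 -0.11 -3.35] [0.51 0.45 0.36] [-0.013 -0.075 -0.015] w 59.2 j [-0.18  0.69  1.45 -0.    1.   -1.26]
```

View pics/s8b.png

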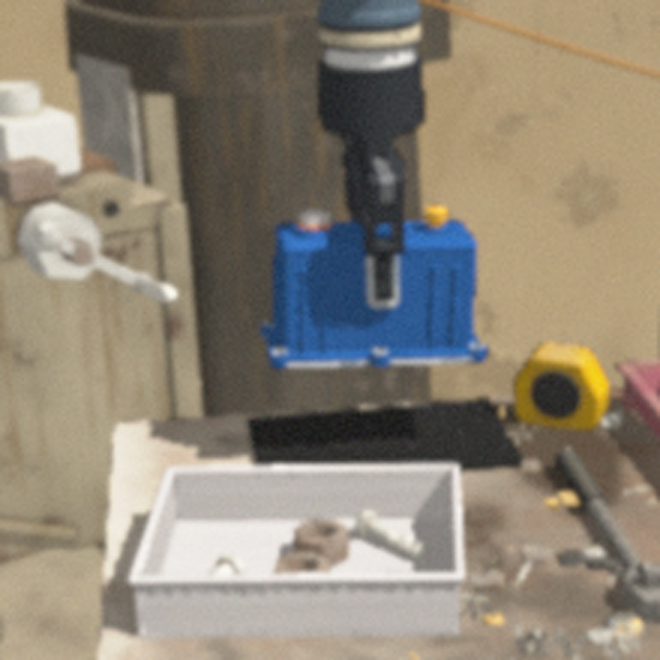

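View pics/top_s8.png

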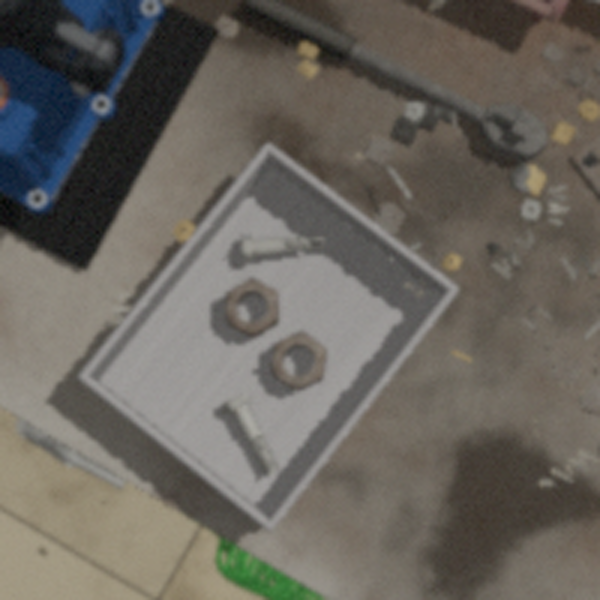

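View pics/w8.png

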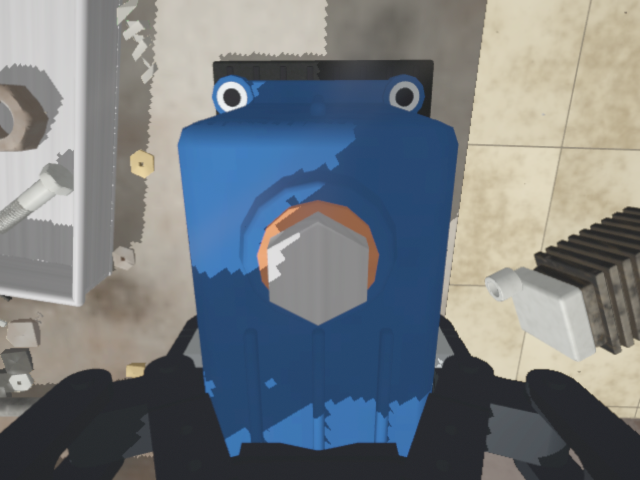

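```bash
python3 - <<'E'
from h import *
o=status.get_obs(); c=camera("wrist"); T=wpose(o)@c["T_tool_cam"]
m=plane(c,[(213,62),(434,61)],8,T); d=m[1]-m[0]; print("mat +x end corners",m.round(1),np.linalg.norm(d),np.degrees(np.arctan2(d[1],d[0])))
n=np.array([-d[1],d[0]])/np.linalg.norm(d); n*= np.sign(n[1]); print("mat centre from wrist", m.mean(0)[:2]-100*n, m.mean(0)[:2]+100*n)
e=plane(c,[(232,97),(404,97)],133.4-48.9+11,T); d=e[1]-e[0]; print("ears",e.round(1),np.degrees(np.arctan2(d[1],d[0])))
M=wpose(o)[:3,:3]
print("ears in tool",((e-o["position"])@M).round(1))
t=camera("top"); te=plane(t,[(220+150/3,140+7/3),(220+101/3,140+104/3),(220+37/3,140+198/3)],95.5)
print("top ears in tool",((te-o["position"])@M).round(1))
cv2.imwrite("pics/t9.png",cv2.resize(t["frame"][100:260,170:330,::-1],None,fx=3.7,fy=3.7,interpolation=cv2.INTER_CUBIC))
E
```

```text
mat +x end corners [[539.1 -12.    8. ]
 [597.   97.1   8. ]] 123.4722856554116 62.074555130727184
mat centre from wrist [656.40334595  -4.31163397] [479.69179858  89.35281514]
ears [[569.1   1.7  95.5]
 [599.8  58.9  95.5]] 61.83647780279803
ears in tool [[ 77.9 -32.   37.8]
 [ 77.9  32.9  37.8]]
top ears in tool [[-67.8 -34.7  37.8]
 [  4.4 -38.4  37.8]
 [ 77.9 -32.3  37.8]]
```

View pics/t9.png

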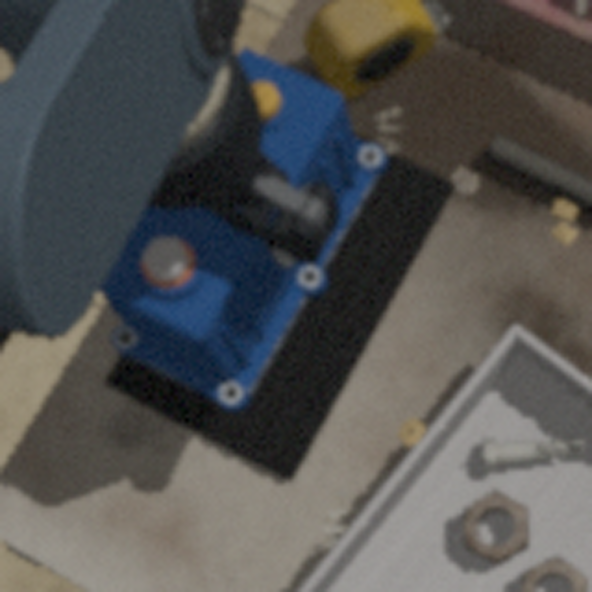

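```bash
python3 - <<'E'
from h import *
o=status.get_obs(); s=camera("scene");t=camera("top")
def tri(ps,pt):
    oo,dd=[],[]
    for c,p in((s,ps),(t,pt)):
        a,d=ray(c,p,c["pose"]);oo.append(a);dd.append(d[0]/np.linalg.norm(d[0]))
    A=sum(np.eye(3)-np.outer(d,d) for d in dd);b=sum((np.eye(3)-np.outer(d,d))@a for a,d in zip(oo,dd))
    return np.linalg.solve(A,b)
S=lambda x,y:(200+x/3,60+y/3); Tt=lambda x,y:(170+x/3.7,100+y/3.7)
M=wpose(o)[:3,:3]
for n,a,b in(("ear+",S(278,351),Tt(231,392)),("ear0",S(379,351),Tt(309,276)),("ear-",S(481,349),Tt(370,155)),("plug",S(313,218),Tt(170,258)),("vent",S(436,211),Tt(267,97))):
    P=tri(a,b);print(n,P.round(1),((P-o["position"])@M).round(1))
zoom(s,"s9.png",280,110,380,200,6)
E
```

```text
ear+ [569.3   0.9  95.8] [ 77.5 -32.6  37.5]
ear0 [632.6 -37.8  91.5] [  3.4 -36.9  41.9]
ear- [702.9 -68.7  84.4] [-73.2 -31.   49. ]
plug [613.7  12.1 184.4] [ 43.5  -1.8 -51.1]
vent [693.1 -31.7 184. ] [-47.1  -2.9 -50.6]
```

View pics/s9.png

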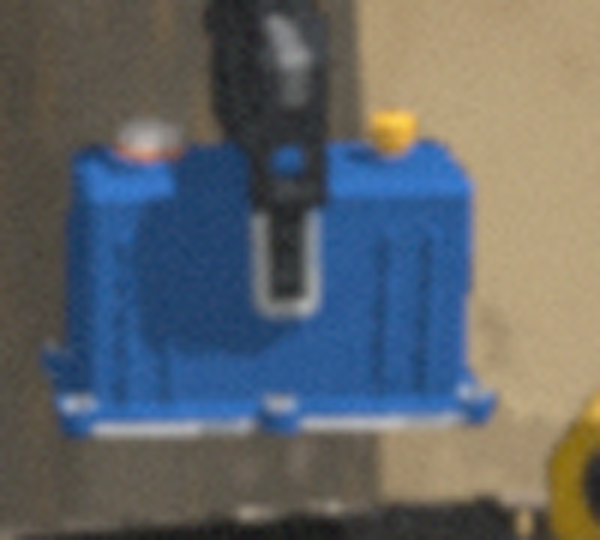

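carry_out(
  commands=[
    [[-0.2, 0.2, 1, 0, 1], [0, 0, 2, 0, 1], [0, 0, 2, 0, 1], [0, 0, 0.8, 0, 1], [0, 0, 0, 0, 1]],
  ],
)

```text
t: 15.38
position: [654.9, -5.9, 73.8]
orientation: [0.243, 0.97, -0.0, -0.001]
ft_force: [0.4, -0.0, -3.1]
grip_width: 59.5
```

carry_out(
  commands=[
    [[0, 0, 0.3, 0, 1], [0, 0, 0.3, 0, 1], [0, 0, 0.2, 0, 1], [0, 0, 0, 0, 1], [0, 0, 0, 0, 1]],
  ],
)

```text
t: 16.0
position: [655.7, -6.0, 67.5]
orientation: [0.243, 0.97, -0.0, 0.0]
ft_force: [-0.5, 0.2, -4.0]
grip_width: 59.2
```

```bash
python3 ck.py s10.png; python3 - <<'E'
from h import *
c=camera("scene"); zoom(c,"s10b.png",260,120,400,220,5)
E
```

```text
16.35 [655.7  -6.   67.4] head 151.9 tilt [-1.e-04  0.e+00 -1.e+00] F [-0.16  0.   -3.33] [0.43 0.47 0.33] [-0.005 -0.031 -0.035] w 59.2 j [-0.18  0.79  1.47 -0.    0.88 -1.26]
```

View pics/s10b.png

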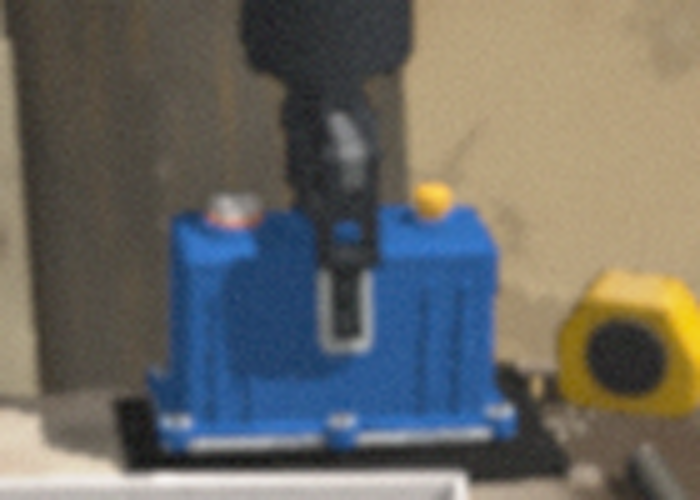

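carry_out(
  commands=[
    [[0, 0, 0.2, 0, 1], [0, 0, 0.2, 0, 1], [0, 0, 0.1, 0, 1], [0, 0, 0, 0, 1], [0, 0, 0, 0, 1]],
  ],
)

```text
t: 17.12
position: [655.7, -6.0, 62.3]
orientation: [0.243, 0.97, 0.0, 0.0]
ft_force: [0.2, -0.7, -4.3]
grip_width: 59.2
```

carry_out(
  commands=[
    [[0, 0, 0.1, 0, 1], [0, 0, 0.1, 0, 1], [0, 0, 0, 0, 1], [0, 0, 0, 0, 1], [0, 0, 0, 0, 1]],
  ],
)

```text
t: 17.75
position: [655.6, -5.9, 61.2]
orientation: [0.243, 0.97, -0.0, 0.0]
ft_force: [-4.1, 0.6, 5.3]
grip_width: 58.9
```

carry_out(
  commands=[
    [[0, 0, 0.1, 0, 1], [0, 0, 0.1, 0, 1], [0, 0, 0, 0, 1], [0, 0, 0, 0, 1], [0, 0, 0, 0, 1]],
  ],
)

```text
t: 18.38
position: [655.6, -5.7, 60.4]
orientation: [0.243, 0.97, 0.0, 0.0]
ft_force: [-6.7, 1.9, 11.4]
grip_width: 59.0
```

carry_out(
  commands=[
    [[0, 0, 0.1, 0, 1], [0, 0, 0, 0, 1], [0, 0, 0, 0, 1], [0, 0, 0.1, 0, 1], [0, 0, 0, 0, 1]],
  ],
)

```text
t: 19.0
position: [655.6, -5.4, 58.3]
orientation: [0.243, 0.97, 0.0, 0.0]
ft_force: [-6.4, 2.0, 11.6]
grip_width: 59.5
```

```bash
python3 ck.py s11.png; python3 - <<'E'
from h import *
c=camera("scene"); zoom(c,"s11b.png",260,120,400,220,5)
E
```

```text
19.35 [655.6  -5.4  58.3] head 151.9 tilt [-4.e-04  6.e-04 -1.e+00] F [-6.21  2.84 11.38] [0.4  0.56 0.56] [ 0.041  0.356 -0.009] w 59.6 j [-0.18  0.8   1.48  0.    0.87 -1.26]
```

View pics/s11b.png

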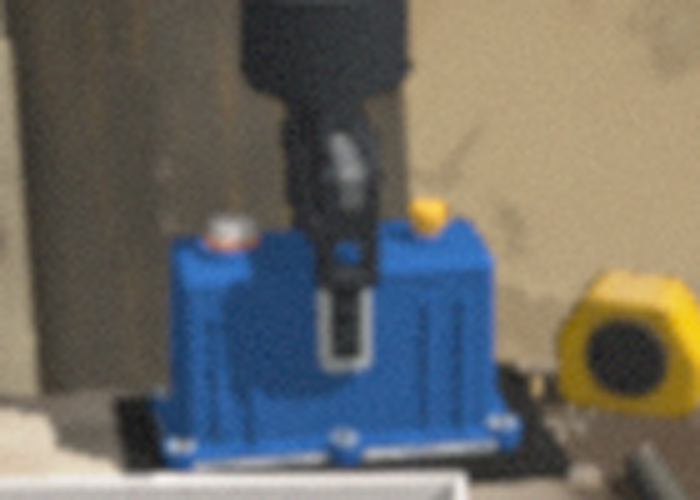

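carry_out(
  commands=[
    [[0, 0, 0.1, 0, 1], [0, 0, 0, 0, 1], [0, 0, 0, 0, 1], [0, 0, 0, 0, 1], [0, 0, 0, 0, 1]],
  ],
)

```text
t: 20.12
position: [655.5, -5.3, 57.5]
orientation: [0.243, 0.97, 0.0, 0.0]
ft_force: [-7.2, 4.0, 12.8]
grip_width: 59.2
```

carry_out(
  commands=[
    [[0, 0, 0.05, 0, 1], [0, 0, 0, 0, 1], [0, 0, 0, 0, 1], [0, 0, 0, 0, 1], [0, 0, 0, 0, 1]],
  ],
)

```text
t: 20.75
position: [655.5, -5.2, 57.5]
orientation: [0.243, 0.97, 0.0, 0.0]
ft_force: [-7.7, 2.8, 15.5]
grip_width: 59.1
```

carry_out(
  commands=[
    [[0, 0, 0.1, 0, 1], [0, 0, 0, 0, 1], [0, 0, 0, 0, 1], [0, 0, 0, 0, 1], [0, 0, 0, 0, 1]],
  ],
)

```text
t: 21.38
position: [655.6, -5.3, 57.5]
orientation: [0.243, 0.97, 0.0, 0.0]
ft_force: [-9.5, 3.1, 20.5]
grip_width: 59.0
```

```bash
python3 ck.py s12.png; python3 - <<'E'
from h import *
c=camera("scene"); zoom(c,"s12b.png",260,120,400,220,5)
E
```

```text
21.725 [655.6  -5.2  57.5] head 151.9 tilt [-6.e-04  7.e-04 -1.e+00] F [-8.99  3.39 19.8 ] [0.42 0.32 0.44] [ 0.177  0.725 -0.039] w 59.3 j [-0.18  0.8   1.48  0.    0.86 -1.26]
```

View pics/s12b.png

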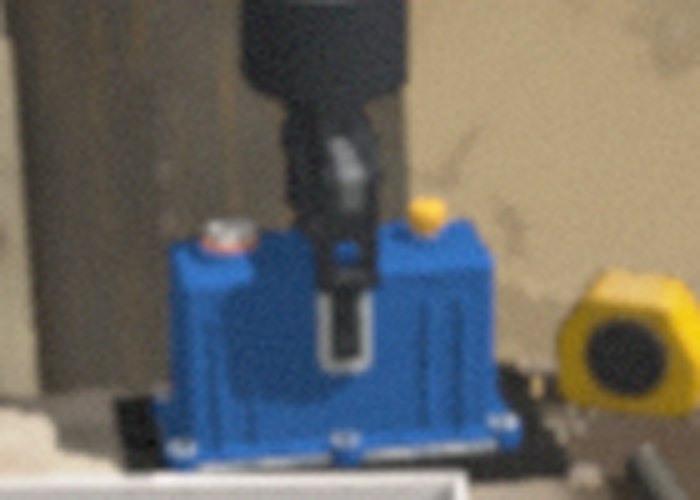

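carry_out(
  commands=[
    [[0, 0, -0.2, 0, 1], [0, 0, -0.1, 0, 1], [0, 0, 0, 0, 1], [0, 0, 0, 0, 1], [0, 0, 0, 0, 1]],
  ],
)

```text
t: 22.5
position: [656.1, -5.6, 57.6]
orientation: [0.243, 0.97, 0.0, 0.0]
ft_force: [-4.2, 2.8, 8.9]
grip_width: 59.2
```

```bash
python3 ck.py s13.png; python3 - <<'E'
from h import *
o=status.get_obs(); s=camera("scene");t=camera("top")
cv2.imwrite("pics/t13.png",cv2.resize(t["frame"][100:260,170:330,::-1],None,fx=3.7,fy=3.7,interpolation=cv2.INTER_CUBIC))
E
```

```text
22.85 [656.1  -5.6  57.6] head 151.9 tilt [-7.e-04  8.e-04 -1.e+00] F [-3.99  3.18  8.39] [0.33 0.51 0.45] [0.22  0.052 0.068] w 58.9 j [-0.18  0.8   1.48  0.    0.87 -1.26]
```

View pics/t13.png

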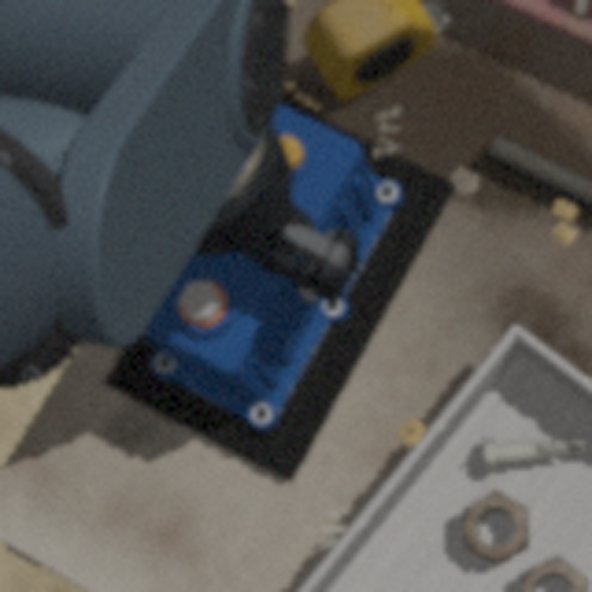

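```bash
python3 - <<'E'
from h import *
t=camera("top"); Tt=lambda x,y:(170+x/3.7,100+y/3.7)
P=plane(t,[Tt(261,413),Tt(388,190),Tt(165,361),Tt(333,305)],19)
c=(P[1]+P[2])/2; d=P[0]-P[1];print(P.round(1),"centre",c.round(1),np.degrees(np.arctan2(d[1],d[0])))
m=plane(t,[Tt(108,380),Tt(288,480),Tt(455,182)],8); print("mat c",((m[0]+m[2])/2).round(1),m.round(1),"L",np.linalg.norm(m[1]-m[2]),np.linalg.norm(m[1]-m[0]))
E
```

```text
[[573.8   1.   19. ]
 [704.8 -69.4  19. ]
 [604.5  56.9  19. ]
 [636.5 -38.8  19. ]] centre [654.6  -6.3  19. ] 151.75251215011338
mat c [654.7  -7.3   8. ] [[ 596.2   92.7    8. ]
 [ 537.1  -13.2    8. ]
 [ 713.2 -107.2    8. ]] L 199.68421722989874 121.26251156795391
```

carry_out(
  commands=[
    [[0, 0, -0.2, 0, 1], [0, 0, 0, 0, 1], [0, 0, 0, 0, 1], [0, 0, 0, 0, 0.28], [0, 0, 0, 0, 0.25]],
  ],
)

```text
t: 23.72
position: [655.9, -6.2, 59.0]
orientation: [0.243, 0.97, -0.0, 0.0]
ft_force: [0.8, -0.1, -0.2]
grip_width: 63.8
```

carry_out(
  commands=[
    [[0, 0, 0, 0, 0.2], [0, 0, 0, 0, 0.1], [0, 0, 0, 0, 0], [0, 0, 0, 0, 0], [0, 0, 0, 0, 0]],
  ],
)

```text
t: 24.35
position: [655.7, -6.0, 58.8]
orientation: [0.243, 0.97, -0.0, -0.0]
ft_force: [-0.4, -1.1, -0.3]
grip_width: 85.6
```

```bash
python3 ck.py s14.png
```

```text
24.7 [655.7  -6.   58.8] head 151.9 tilt [-0. -0. -1.] F [ 0.19 -0.26  0.01] [0.58 0.61 0.61] [ 0.027 -0.015 -0.005] w 85.3 j [-0.18  0.8   1.48 -0.    0.87 -1.26]
```

carry_out(
  commands=[
    [[0, 0, -1, 0, 0], [0, 0, -3, 0, 0], [0, 0, -4, 0, 0], [0, 0, -5, 0, 0], [0, 0, -5, 0, 0]],
  ],
)

```text
t: 25.42
position: [655.5, -6.0, 241.0]
orientation: [0.243, 0.97, 0.0, 0.0]
ft_force: [0.4, -0.1, 0.5]
grip_width: 85.4
```

carry_out(
  commands=[
    [[3, 3, 0, 0, 0], [3, 4, 0, 0, 0], [3, 4, 0, 0, 0], [2, 3, 0, 0, 0], [0, 0, 0, 0, 0]],
  ],
)

```text
t: 26.05
position: [623.9, 172.1, 239.6]
orientation: [0.241, 0.971, 0.0, 0.0]
ft_force: [0.5, -0.2, 0.3]
grip_width: 85.6
```

```bash
python3 ck.py s15.png; python3 - <<'E'
from h import *
s=camera("scene");t=camera("top")
cv2.imwrite("pics/t15.png",cv2.resize(t["frame"][90:300,170:410,::-1],None,fx=2.8,fy=2.8,interpolation=cv2.INTER_CUBIC))
zoom(s,"s15b.png",210,90,430,290,3)
E
```

```text
26.4 [624.9 168.1 238.9] head 151.8 tilt [-1.e-04 -1.e-04 -1.e+00] F [ 0.35 -0.31  0.06] [0.46 0.67 0.25] [0.045 0.013 0.013] w 85.4 j [ 0.09  0.56  1.38 -0.    1.2  -0.99]
```

View pics/t15.png

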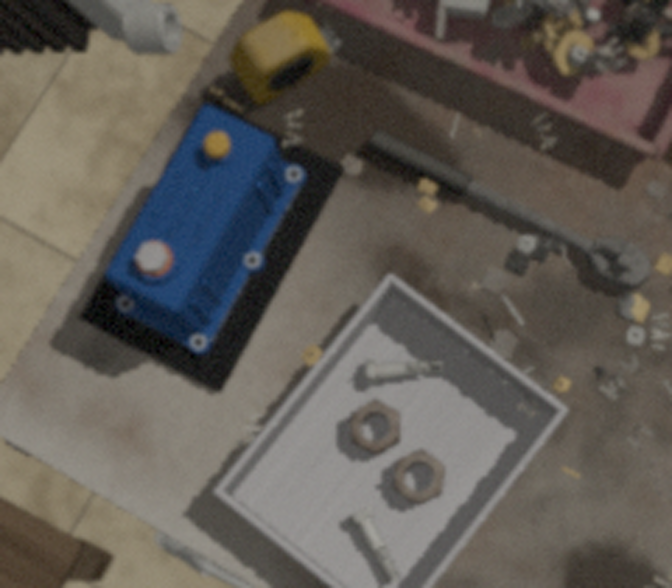

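View pics/s15b.png

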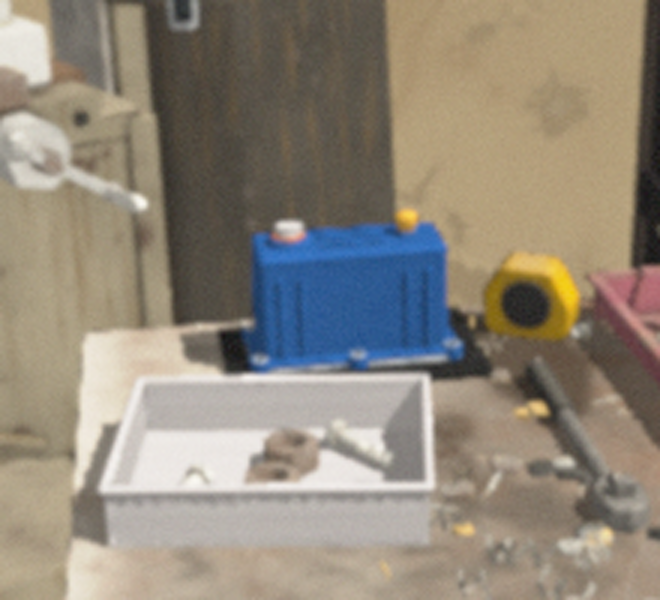

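```bash
python3 - <<'E'
from cell import order
print(order.finish_job())
E
```

```text
the job is handed in; nothing more can be done
None
```

Both nuts are in the tray and the empty cover is standing mouth down in the middle of the mat. I handed the job in at about 26.5 s.

- **Shaking:** The moves allow no tilting, so I shook the cover sharply end to end in place of rocking it, with its mouth about 22 mm above the tray rim. The held weight went from 5.85 N to about 4.5 N, then about 3.5 N. A third shake left it at 3.58 N, so no lighter, and the pictures show both nuts in the tray.
- **Placing:** The shaking left the cover pitched about 3 degrees in the grip. It touched the mat at one end first, and I pressed it level gently, with about 20 N at most at the wrist.
- **Last checks:** Just before release the cover was about 1 mm from the mat centre, measured from the top camera. Its heading was about 152 degrees, the same as the mat's. My separate estimates of the mat centre differed by up to 4 mm. After release it looked flat and centred, the ratchet appeared unmoved, and the gripper was clear of everything.

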